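Park the utensil hanger behind the clip of a bent worktop rail

ROBOT

A 7-joint arm with a two-finger parallel gripper is mounted at the origin on a cart in front of the work surface, level with it; the furniture and walls round the work are solid. World frame = base frame: x ahead of the robot, y to its left, z up, the work surface at z = 0. Lengths are in m, angles in rad, forces in N, time in s.
With the tool pointing down it reaches from about 0.4 to 0.85 m from the base axis. Payload 10.4 kg.
Tool frame: the origin (TCP) lies midway between the tips of the shut fingers; the grasp point (between the pads) lies 19 mm behind it; z points along the fingers, y is the line along which they close (so a half turn about z gives the same grasp; the last joint's range is limited). The gripper opens to 87 mm and grips with 3 to 60 N. Pads are 19 mm wide; open, the fingers measure 117 mm over their backs; the gripper's body (75 mm by 190 mm) begins 51 mm behind the grasp point.
Start: joints at [1.084, 0.332, -0.065, 1.46, 0.022, 1.35, -0.088], TCP at [0.28, -0.559, 0.223] pointing down, gripper open.
Joint ranges: [-2.6, 2.6], [-0.5, 2.12], [-1.47, 1.34], [0.16, 2.42], [-1.27, 4.41], [0.06, 2.06], [-2.6, 2.6]. Speed limits (rad/s): [2.22, 2.22, 2.79, 2.79, 3.14, 3.14, 3.14].

INTERFACE

Orientations are given as a unit quaternion [x, y, z, w].
In Python, from bench import sensors, eyes, order gives the robot as it stands.
- The arm moves only by the tool arm_command, never from a script. Its argument "steps" is a list of rows, each an object with "rot": the turn, a rotation vector about the world's x, y, z in degrees, a list of three; "slide": the shift along the world's x, y, z in m, a list of three; "grip": the opening, from 0 (shut) to 1 (fully open). A call has exactly 8 rows; each row shifts and turns the commanded pose from where the row before left it; what a row does not reach is not made up. A row lasts 1/8 s, in which the tool goes at most 62.5 mm and 10.7 degrees, less where a joint would pass 70% of its speed; a pose out of reach is approached as far as the arm can. A call with a gripper value outside its range is refused whole. The fingers move at their own pace and stop on an object; "newtons" is the grip in N (left out, the last holds). Time passes only in rows, so rows that do not move let the fingers close, or fill a call up. It gives the time, the measured TCP pose, the force, the opening and the grip force at its end, in the units of the state.
- sensors.read_state(): the state, without advancing time (a new reading comes with each control period).
- eyes.camera(name): name is "scene" or "top" or "wrist"; returns a dict with "pixels" (384x512x3 uint8, red, green, blue), "intrinsics" (3x3 intrinsics, pixels), "pose" (4x4, takes a point from camera to world coordinates). Camera axes: x right, y down, z forward; pixel columns grow to the right and rows downward; lengths in m; the calibration is good to about 2 mm. The wrist camera is an equidistant fisheye: a pixel r from the principal point sees the ray r / f radians off the axis. A picture is of the moment at which its call begins. There is no depth.
- order.close_job(): hands the job in; it is judged then, once.
Trained networks look in a picture, given as the dict that the camera call returned (one of the last four; its "shot" number tells which), for a name from the list of things; names that differ only in an ending like _2 or _b are one class to them, and where a whole thing is asked for, a point or a joint stands for the part that bears it (a point fixed in the world has none). Each returns a list of dicts, best first, with "conf" (0 to 1); they miss things now and then, are a little off and sometimes report something else, mostly with a low value. They report only what shows in the picture. A call takes as long as a camera call.
- eyes.look_for(name, picture): "bbox" ([left, top, right, bottom] in pixels, round what is visible of it).
The state is a dict: "time": time; "joint_positions": joint angles; "joint_vel": joint speeds; "joint_torque": joint torques, N m; "ee_pos": TCP position; "eef_rot": TCP orientation; "ft_force": force on the tool from outside, world axes, zero at the start; "torque": the same for the moment, N m; "width": finger opening in m; "grip_force": force on a finger pad.
Only numpy, scipy, OpenCV 4.12 (cv2) and the standard library are available. Lean on these libraries where they do the work, as an engineer would, in place of code of your own. Each camera call takes 0.05 s, during which the arm holds its last target. There are 200 camera calls.

TASK

Slide the red hanger by its knob along the bent wire rail, round both bends, through the two white spring rollers at the far end and against the rubber buffer, so that it snaps home and stays parked between rollers and buffer when you let go. Go gently, with light finger pressure: the wire was bent by hand, so feel your way round it and never wrench the hanger against the rail. Leave the mug, the green tin and the fruit tub where they stand.

Things in the scene. Friction and masses are not known exactly. Their poses are not given: they have to be found in the camera images.
- rail: S-shaped fixed rail of 8 mm steel wire, axis at z = 130 mm, posts only beyond its ends. Origin on the worktop under its middle, z up. Wire in this frame (x, y, mm): straight along -y from (-45, 140) to (-45, 40), bend left 65 deg, 50 mm radius, to (-16, -5), straight to (29, -26), bend right 65 deg to (58, -72), straight along -y to (58, -192). So the drawing: see bend1. Nothing on it is above z = 144 mm
- rail_start (a point): wire axis at the rubber ring at the start of the first straight, z = 130 mm; the hanger starts 20 to 70 mm from it along the wire
- bend1 (a point): wire axis at the middle of the first bend, (-37, 13) mm in the rail's frame; the second bend's middle is drawn at (50, -45). The wire was bent by hand: each bend turns up to 12 deg more or less than drawn, which swings all that follows about the middle of that bend, so the far end may lie up to 80 mm from where it is drawn; those errors are not reported
- roller_near (a joint): how far the nearer of the two white rollers is pushed out, m, 0 to 0.006. They stand either side of the last straight, centred 62 mm after it begins, 14 mm thick, 20 mm high, gap 18 mm; each is pressed inward by a spring with 1.5 N plus 0.3 N per mm, so the 24 mm collar needs some 5 to 8 N to pass. Black housings 40 mm either side of the wire, tops at z = 139 mm
- buffer (a joint): travel of the sprung black rubber buffer, m: 0 untouched, up to 0.010 (1 N at first touch, 3 N at 0.010, then a hard stop). Its face, 22 mm across, is 88 mm after the last straight begins. The parked hanger (centre about 80 mm after the straight begins) keeps it pressed by about 0.004; push it to about 0.005 to 0.008 so that the rollers close behind the collar
- hanger: red hanger threaded on the wire: collar 24 mm long, 24 mm across, slippery 13 mm bore (2.5 mm play all round, 12 deg of yaw), round knob on top, steel J-hook below reaching 67 mm under the collar's centre, which keeps it upright; 0.14 kg. Origin at the collar's centre, bore along y, z up; its -y points in the direction of travel
- hanger_knob (a point): centre of the hanger's knob: an upright round grip 16 mm across and 36 mm tall, 34 mm above the collar's centre; its underside is 16 mm above the collar's centre. Only the collar, not the knob, is slippery
- mug: white dotted mug, 92 x 127 x 93 mm, loose; origin under its centre
- green_tin: green food tin, 76 mm across, 58 mm high, loose; origin under its centre
- fruit_tub: white fruit tub, 72 mm across, 71 mm high, loose; origin under its centre

How it is judged:
At the end, for the whole second after the job is handed in: The hanger rests between rollers and buffer: released, still (under 20 mm/s), and keeping the buffer pressed by more than 2 mm (value of joint buffer above 0.002 m and linear speed of hanger below 0.02 m/s); the robot touches nothing.
It fails at once if the hanger was forced against the rail, rollers or buffer with more than 25 N (all contacts added up; pushing off the wire's direction or tilting the hanger multiplies it) (contact force between hanger and rail above 25 N).
It fails at once if the robot pressed on the rail itself with more than 15 N (contact force between the arm and rail above 15 N).
It fails at once if the mug was moved by more than 20 mm (distance of mug from where it was at the start of the episode above 0.02 m).
It fails at once if the green tin was moved by more than 20 mm (distance of green_tin from where it was at the start of the episode above 0.02 m).
It fails at once if the fruit tub was moved by more than 20 mm (distance of fruit_tub from where it was at the start of the episode above 0.02 m).
It also fails if it takes over 64 s, if anything falls off the work surface, if the arm or the gripper's body presses on something with over 40 N, if the wrist force passes 120 N, or if a joint passes its speed limit or range.

## Working session

There is one attempt and no reset: what is moved stays moved. The work goes in short steps, Python scripts to look and compute and a tool call to move; the robot and the scene stay as the last step left them, time stands still between calls to the robot, and variables do not carry over. Pictures are saved under pics/ and viewed, at most 10 in all, crops included, and the job is handed in when it is done.

Besides the shell and the picture viewer there is one more tool, called after ">>>" in YAML: its name, and indented under it one key for each argument. arm_command: Moves the arm, as the interface text tells. Its arguments: {"type":"object","properties":{"steps":{"type":"array","items":{"type":"object","properties":{"rot":{"type":"array","items":{"type":"number"}},"slide":{"type":"array","items":{"type":"number"}},"grip":{"type":"number"}}}},"newtons":{"type":"number"}},"required":["steps"]}

```bash
mkdir -p pics; cat > h.py <<'E'
import numpy as np, cv2
from bench import sensors, eyes, order
def ray(p,u,v):
    K=p["intrinsics"];T=p["pose"]
    d=np.linalg.inv(K)@[u,v,1];return T[:3,3],T[:3,:3]@d
def onz(p,u,v,z):
    o,d=ray(p,u,v);return o+d*(z-o[2])/d[2]
def proj(p,X):
    T=np.linalg.inv(p["pose"]);X=np.atleast_2d(X);c=X@T[:3,:3].T+T[:3,3];q=c@np.asarray(p["intrinsics"]).T
    return q[:,:2]/q[:,2:]
def save(p,n): cv2.imwrite("pics/"+n,p["pixels"][:,:,::-1])
E
python3 - <<'E'
from h import *
np.set_printoptions(precision=3,suppress=True)
for n in("top","scene"):
    p=eyes.camera(n);save(p,n+"1.png");print(n,p["pose"],p["intrinsics"])
    np.save(n+"1.npy",p,allow_pickle=True)
    for k in("hanger","hanger_knob","roller_near","buffer","rail","mug","green_tin","fruit_tub"):
        print(k,[(r["bbox"],round(r["conf"],2)) for r in eyes.look_for(k,p)[:2]])
print(sensors.read_state())
E
```

```text
top [[-0.001 -0.998  0.07   0.467]
 [-1.     0.001  0.006  0.105]
 [-0.006 -0.07  -0.998  1.049]
 [ 0.     0.     0.     1.   ]] [[407.718   0.    268.455]
 [  0.    407.718 185.117]
 [  0.      0.      1.   ]]
hanger [([245.4, 201.9, 255.5, 212.6], 0.51), ([341.8, 128.0, 354.5, 138.5], 0.35)]
hanger_knob []
roller_near [([328.8, 143.3, 332.9, 150.3], 0.46)]
buffer []
rail [([211.8, 117.2, 354.7, 228.3], 0.57), ([298.1, 195.4, 328.7, 230.2], 0.49)]
mug [([185.1, 150.0, 232.0, 192.4], 0.56)]
green_tin [([298.5, 197.1, 329.5, 226.6], 0.73), ([208.8, 121.0, 355.2, 228.2], 0.66)]
fruit_tub [([229.3, 127.9, 261.8, 157.1], 0.56)]
scene [[ 0.851 -0.384  0.358  0.246]
 [-0.525 -0.621  0.582 -0.404]
 [-0.001 -0.684 -0.73   0.773]
 [ 0.     0.     0.     1.   ]] [[422.677   0.    249.392]
 [  0.    422.677 190.785]
 [  0.      0.      1.   ]]
hanger [([200.3, 174.8, 217.6, 217.0], 0.53)]
hanger_knob [([197.9, 174.4, 220.3, 216.1], 0.81)]
roller_near [([308.8, 215.6, 319.7, 229.8], 0.38)]
buffer [([325.7, 220.1, 342.6, 235.5], 0.66)]
rail [([174.9, 169.7, 351.6, 288.7], 0.62)]
mug [([196.4, 146.1, 251.1, 198.4], 0.94), ([174.0, 170.3, 350.3, 285.1], 0.38)]
green_tin [([221.1, 249.9, 260.9, 293.6], 0.56)]
fruit_tub [([250.5, 165.2, 282.7, 208.4], 0.59)]
{'time': 0.9, 'joint_positions': array([ 1.084,  0.332, -0.065,  1.46 ,  0.022,  1.35 , -0.089]), 'joint_vel': array([-0.001,  0.   ,  0.003,  0.001,  0.   ,  0.   ,  0.002]), 'joint_torque': array([ -0.   , -62.305,   0.024, -39.012,  -0.061,   0.031,   0.   ]), 'ee_pos': array([ 0.28 , -0.559,  0.223]), 'eef_rot': array([0.973, 0.23 , 0.   , 0.   ]), 'ft_force': array([0.031, 0.489, 0.667]), 'torque': array([ 0.041, -0.036, -0.094]), 'grip_force': 0.0, 'width': 0.08736504664782262}
```

View pics/top1.png

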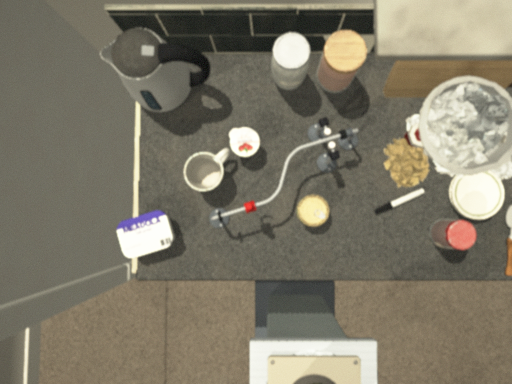

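View pics/scene1.png

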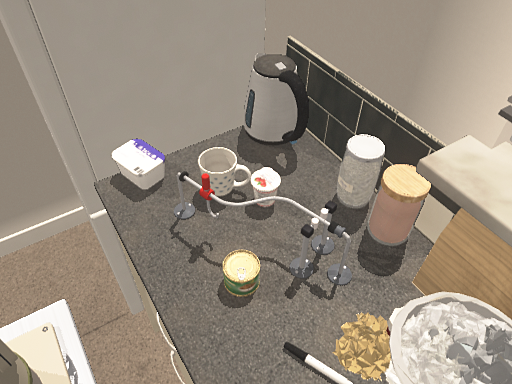

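```bash
python3 - <<'E'
from h import *
a=np.load("top1.npy",allow_pickle=True).item()["pixels"][110:240,200:365]
b=np.load("scene1.npy",allow_pickle=True).item()["pixels"][160:295,165:360]
a=cv2.resize(a,(760,600),interpolation=2)
b=cv2.resize(b,(780,540),interpolation=2)
cv2.imwrite("pics/tc.png",a[:,:,::-1]);cv2.imwrite("pics/sc.png",b[:,:,::-1])
E
```

```text
(no output)
```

View pics/tc.png

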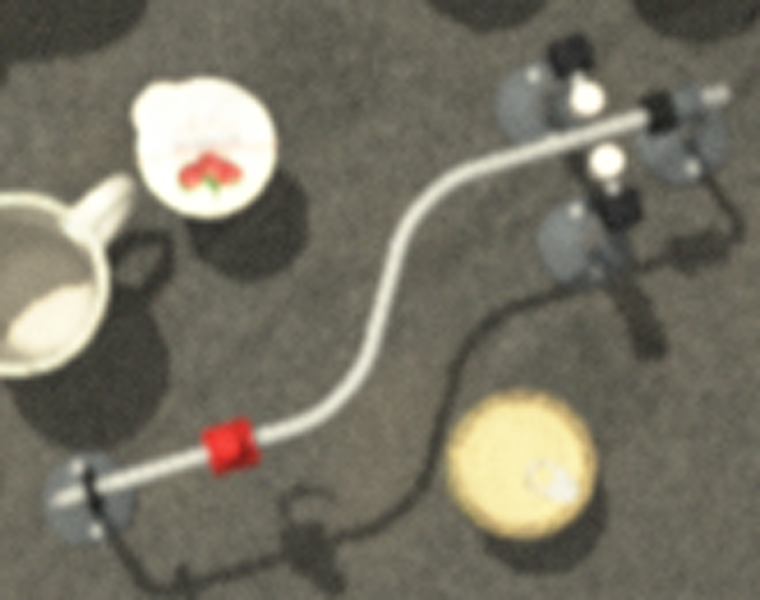

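View pics/sc.png

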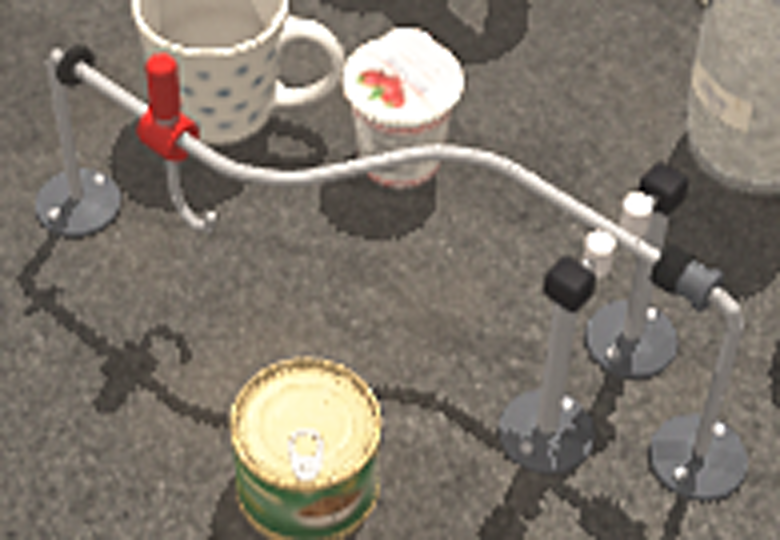

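```bash
cat > fit.py <<'E'
from h import *
from scipy.optimize import least_squares
from scipy.ndimage import map_coordinates
np.set_printoptions(precision=4,suppress=True)
def wire(q,s):
    # q: x,y,yaw(travel heading), e1,e2 ; s arc length from start of first straight(rail_start)
    x,y,h,e1,e2=q
    a1=np.radians(65)+e1;a2=np.radians(65)+e2;R=.05
    # error swings about middle of the bend: keep mid point, curve halves
    f=np.radians(65);arc=R*f;mid_t=R*np.tan(f/2)
    # nominal polyline vertices: tangent intersections; radius kept by tangent lengths from the bend middle
    def build():
        n=4000;L=np.array([.1,arc,np.hypot(.045,.021),arc,.12]);S=np.linspace(0,L.sum(),n);c=np.cumsum(L)
        k=np.where((S>c[0])&(S<c[1]),a1/arc,np.where((S>c[2])&(S<c[3]),-a2/arc,0))
        ds=S[1]-S[0];th=h+np.concatenate([[0],np.cumsum((k[1:]+k[:-1])/2)*ds])
        X=x+np.concatenate([[0],np.cumsum(np.cos((th[1:]+th[:-1])/2))*ds]);Y=y+np.concatenate([[0],np.cumsum(np.sin((th[1:]+th[:-1])/2))*ds])
        return S,X,Y,th,c
    S,X,Y,th,c=build()
    return np.interp(s,S,X),np.interp(s,S,Y),np.interp(s,S,th),c
E
cat > run.py <<'E'
from fit import *
P={n:np.load(n+"1.npy",allow_pickle=True).item() for n in("top","scene")}
t=P["top"];sc=P["scene"]
tc=lambda u,v:(200+(u+.5)*165/760-.5,110+(v+.5)*130/600-.5)
s2=lambda u,v:(165+(u+.5)/4-.5,160+(v+.5)/4-.5)
ring=onz(t,*tc(90,487),.13);ringS=onz(sc,*s2(75,67),.13)
r1=onz(t,*tc(587,98),.14);r2=onz(t,*tc(607,161),.14)
b=onz(t,*tc(645,117),.13);bS=onz(sc,*s2(662,262),.13)
print("ring",ring,ringS,"rollers",r1,r2,np.linalg.norm(r1-r2),"buf",b,bS)
print("rollersS",onz(sc,*s2(637,205),.14),onz(sc,*s2(600,245),.14))
k=tc(230,447);print("knob top",onz(t,*k,.182),"scene knobtop",onz(sc,*s2(162,62),.182))
d=onz(t,*tc(200,455),.13)-ring;q=np.array([ring[0],ring[1],np.arctan2(d[1],d[0]),0,0])
L=wire(q,0)[3];s=np.r_[np.arange(.008,.1,.004),np.arange(.1,L[-1]-.034,.004)]
def meas(q,hw):
    out={}
    for n,p in P.items():
        g=p["pixels"].astype(float).min(2)
        X,Y,th,_=wire(q,s);c=proj(p,np.c_[X,Y,0*X+.13])
        c2=proj(p,np.c_[X+.002*np.cos(th),Y+.002*np.sin(th),0*X+.13]);tt=c2-c;tt/=np.linalg.norm(tt,axis=1)[:,None]
        N=np.c_[-tt[:,1],tt[:,0]];o=np.arange(-hw,hw+.01,.25)
        pr=map_coordinates(g,[c[:,1:]+N[:,1:]*o,c[:,:1]+N[:,:1]*o],order=1)
        pr=np.clip(pr-np.median(pr,1)[:,None]-15,0,None)
        i=pr.argmax(1);w=np.where(abs(np.arange(len(o))-i[:,None])<=8,pr,0)
        m=(w*o).sum(1)/(w.sum(1)+1e-9);ok=(pr.max(1)>40)&(abs(o[i])<hw-1)
        wid=(pr>pr.max(1)[:,None]/2).sum(1)*.25
        ok&=(wid<7)
        out[n]=(c+N*m[:,None],N,ok)
    return out
for hw in(10,8,6,5,4,4,4):
    M=meas(q,hw)
    def res(v):
        q=v[:5];X,Y,th,c=wire(q,s);r=[]
        for j,(n,p) in enumerate(P.items()):
            m,N,ok=M[n];of=np.array([0,0]) if j==0 else v[5:7]
            r.append((((proj(p,np.c_[X,Y,0*X+.13])+of-m)*N).sum(1))[ok])
        xr,yr,_,_=wire(q,c[3]+.062);mid=(r1+r2)/2
        r+=[np.array([xr-mid[0],yr-mid[1],q[0]-ring[0],q[1]-ring[1]])/.002,v[5:7]/1]
        return np.concatenate(r)
    f=least_squares(res,np.r_[q,0,0] if hw==10 else np.r_[q,f.x[5:]],loss="soft_l1");q=f.x[:5]
    print(hw,f.x,np.degrees(q[2:]),[M[n][2].sum() for n in P],np.sqrt(np.mean(f.fun**2)))
np.save("q.npy",q)
X,Y,th,c=wire(q,np.arange(0,.42,.01));print("c",c)
print(np.c_[np.arange(0,.42,.01),X,Y,np.degrees(th)])
for n,p in P.items():
    im=p["pixels"].copy();S=np.arange(0,c[4],.003);X,Y,_,_=wire(q,S);im=im[110:300,165:365] ; uv=(proj(p,np.c_[X,Y,0*X+.13])-[165,110])*4
    im=cv2.resize(im,None,fx=4,fy=4,interpolation=2)
    im=im[:600]if n=="top" else im[160:]
    for u,v in uv: cv2.circle(im,(int(u+1.5),int(v+1.5)-(0 if n=="top" else 160)),1,(0,255,0),-1)
    P[n]=im
cv2.imwrite("pics/ov.png",cv2.resize(np.vstack([P["top"],P["scene"]]),(480,600) if 0 else (400,600))[:,:,::-1])
cv2.imwrite("pics/ovt.png",P["top"][:,:,::-1])
E
python3 run.py
```

```text
ring [0.464  0.2219 0.13  ] [0.463  0.2198 0.13  ] rollers [ 0.6533 -0.0213  0.14  ] [ 0.6222 -0.0307  0.14  ] 0.03246177833981489 buf [ 0.6458 -0.0512  0.13  ] [ 0.6466 -0.051   0.13  ]
rollersS [ 0.6526 -0.0222  0.14  ] [ 0.6217 -0.0327  0.14  ]
knob top [0.4825 0.1508 0.182 ] scene knobtop [0.4837 0.1498 0.182 ]
10 [ 0.4638  0.2191 -1.2702 -0.143  -0.1526 -0.0549 -0.8781] [-72.7752  -8.1961  -8.7406] [np.int64(76), np.int64(74)] 2.360871573437277
8 [ 0.4639  0.2184 -1.266  -0.1434 -0.1433  0.0799 -0.6958] [-72.5384  -8.2162  -8.2123] [np.int64(76), np.int64(80)] 0.9600753506658133
6 [ 0.4639  0.2184 -1.2669 -0.1422 -0.1469  0.0087 -0.6896] [-72.5872  -8.1495  -8.4166] [np.int64(76), np.int64(78)] 0.4018785387793518
5 [ 0.4639  0.2185 -1.2668 -0.1427 -0.1472  0.0157 -0.694 ] [-72.5797  -8.1737  -8.4352] [np.int64(77), np.int64(78)] 0.3976843763745792
4 [ 0.4638  0.2185 -1.2668 -0.1426 -0.1482  0.0669 -0.7092] [-72.5834  -8.173   -8.4915] [np.int64(75), np.int64(77)] 0.20135097133632213
4 [ 0.4638  0.2185 -1.2669 -0.1426 -0.1482  0.0671 -0.7095] [-72.5858  -8.1683  -8.4914] [np.int6
[... 1156 characters left out ...]
  0.24     0.6086   0.0539 -49.2346]
 [  0.25     0.6144   0.0458 -59.1967]
 [  0.26     0.6187   0.0368 -69.1589]
 [  0.27     0.6219   0.0273 -72.2625]
 [  0.28     0.6249   0.0178 -72.2625]
 [  0.29     0.628    0.0082 -72.2625]
 [  0.3      0.631   -0.0013 -72.2625]
 [  0.31     0.6341  -0.0108 -72.2625]
 [  0.32     0.6371  -0.0203 -72.2625]
 [  0.33     0.6401  -0.0299 -72.2625]
 [  0.34     0.6432  -0.0394 -72.2625]
 [  0.35     0.6462  -0.0489 -72.2625]
 [  0.36     0.6493  -0.0584 -72.2625]
 [  0.37     0.6523  -0.068  -72.2625]
 [  0.38     0.6554  -0.0775 -72.2625]
 [  0.39     0.6563  -0.0804 -72.2625]
 [  0.4      0.6563  -0.0804 -72.2625]
 [  0.41     0.6563  -0.0804 -72.2625]]
```

View pics/ovt.png

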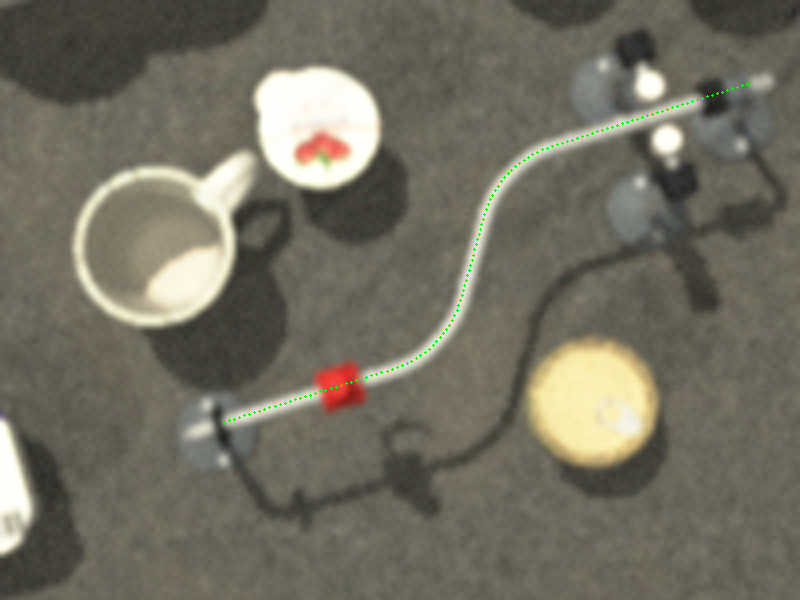

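>>> arm_command:
  steps:
    - {"slide": [0.005, 0.02, 0.03], "rot": [0, 0, -1], "grip": 1}
    - {"slide": [0.013, 0.044, 0], "rot": [0, 0, -2], "grip": 1}
    - {"slide": [0.013, 0.045, 0], "rot": [0, 0, -2], "grip": 1}
    - {"slide": [0.013, 0.045, 0], "rot": [0, 0, -2], "grip": 1}
    - {"slide": [0.013, 0.045, 0], "rot": [0, 0, -2.2], "grip": 1}
    - {"slide": [0.013, 0.045, 0], "grip": 1}
    - {"slide": [0.013, 0.045, 0], "grip": 1}
    - {"slide": [0.013, 0.045, 0], "grip": 1}

```text
schema error: expected keys rot, slide, grip
```

>>> arm_command:
  steps:
    - {"slide": [0.013, 0.045, 0], "grip": 1}
    - {"slide": [0.013, 0.045, 0], "grip": 1}
    - {"slide": [0.013, 0.045, 0], "grip": 1}
    - {"slide": [0.013, 0.045, 0], "grip": 1}
    - {"slide": [0.013, 0.045, 0], "grip": 1}
    - {"slide": [0.013, 0.045, 0], "grip": 1}
    - {"slide": [0.013, 0.045, 0], "grip": 1}
    - {"slide": [0.013, 0.045, 0], "grip": 1}

```text
schema error: expected keys rot, slide, grip
```

>>> arm_command:
  steps:
    - {"slide": [0.005, 0.02, 0.03], "rot": [0, 0, -1], "grip": 1}
    - {"slide": [0.013, 0.044, 0], "rot": [0, 0, -2], "grip": 1}
    - {"slide": [0.013, 0.045, 0], "rot": [0, 0, -2], "grip": 1}
    - {"slide": [0.013, 0.045, 0], "rot": [0, 0, -2], "grip": 1}
    - {"slide": [0.013, 0.045, 0], "rot": [0, 0, -2.2], "grip": 1}
    - {"slide": [0.013, 0.045, 0], "rot": [0, 0, 0], "grip": 1}
    - {"slide": [0.013, 0.045, 0], "rot": [0, 0, 0], "grip": 1}
    - {"slide": [0.013, 0.045, 0], "rot": [0, 0, 0], "grip": 1}
  newtons: 5

```text
time: 1.9
ee_pos: [0.3759, -0.2235, 0.2528]
eef_rot: [0.989, 0.151, 0.0, 0.0]
ft_force: [1.3, -0.1, 0.8]
width: 0.0871
grip_force: 0.0
```

>>> arm_command:
  steps:
    - {"slide": [0.013, 0.045, 0], "rot": [0, 0, 0], "grip": 1}
    - {"slide": [0.013, 0.045, 0], "rot": [0, 0, 0], "grip": 1}
    - {"slide": [0.013, 0.045, 0], "rot": [0, 0, 0], "grip": 1}
    - {"slide": [0.013, 0.045, 0], "rot": [0, 0, 0], "grip": 1}
    - {"slide": [0.013, 0.045, 0], "rot": [0, 0, 0], "grip": 1}
    - {"slide": [0.013, 0.045, 0], "rot": [0, 0, 0], "grip": 1}
    - {"slide": [0.013, 0.045, 0], "rot": [0, 0, 0], "grip": 1}
    - {"slide": [0.011, 0.045, 0], "rot": [0, 0, 0], "grip": 1}

```text
time: 2.9
ee_pos: [0.478, 0.1364, 0.2529]
eef_rot: [0.989, 0.151, 0.0, 0.0]
ft_force: [0.8, 0.6, -0.2]
width: 0.0866
grip_force: 0.0
```

```bash
python3 - <<'E'
from h import *
p=eyes.camera("wrist");np.save("w1.npy",p,allow_pickle=True);save(p,"w1.png");print(p["pose"],p["intrinsics"])
s=sensors.read_state();print(s)
f=p["intrinsics"][0][0]
def wr(u,v,z):
    K=p["intrinsics"];a=np.array([u-K[0][2],v-K[1][2]]);r=np.hypot(*a);t=r/f
    d=p["pose"][:3,:3]@np.r_[a/r*np.sin(t),np.cos(t)];o=p["pose"][:3,3];return o+d*(z-o[2])/d[2]
for k in("hanger_knob","hanger"):
    for r in eyes.look_for(k,p)[:2]:
        b=r["bbox"];print(k,b,r["conf"],wr((b[0]+b[2])/2,(b[1]+b[3])/2,.182))
im=p["pixels"].astype(int);m=((im[:,:,0]>110)&(im[:,:,1]<70)&(im[:,:,2]<70)).astype(np.uint8)
n,_,st,c=cv2.connectedComponentsWithStats(m);
for i in range(1,n):
    if st[i,4]>100: print(st[i],c[i],wr(*c[i],.165))
E
```

```text
[[ 2.98150342e-01 -9.18395720e-01 -2.60107045e-01  5.49456848e-01]
 [-9.54518921e-01 -2.86851915e-01 -8.12994934e-02  1.59811370e-01]
 [ 5.29026799e-05  2.72516568e-01 -9.62151089e-01  4.16074232e-01]
 [ 0.00000000e+00  0.00000000e+00  0.00000000e+00  1.00000000e+00]] [[297.31863964   0.         254.82181663]
 [  0.         297.31863964 189.1131534 ]
 [  0.           0.           1.        ]]
{'time': 2.95, 'joint_positions': array([ 0.38389238,  0.09445213, -0.80065847,  1.70750126,  0.066885  ,
        1.36621808, -1.69028273]), 'joint_vel': array([ 0.03417083, -0.05321453,  0.03167897,  0.0462095 , -0.07036219,
       -0.00079043,  0.16891308]), 'joint_torque': array([ 12.19584614, -33.24996114,  10.32139868, -35.72847962,
         2.03972697,   1.23602707,   1.15503229]), 'ee_pos': array([0.47777638, 0.14267352, 0.25297196]), 'eef_rot': array([ 9.88126370e-01,  1.53634288e-01,  8.93716782e-04, -1.40832707e-03]), 'ft_force': array([-3.81851881,  2.75553654, -1.19418055]), 'torque': array([0.18657267, 0.29233094, 0.04765522]), 'grip_force': 0.0, 'width': 0.08714771806570283}
hanger_knob [227.4, 160.9, 270.6, 195.1] 0.6 [0.49370323 0.14732471 0.182     ]
hanger [227.1, 159.5, 271.8, 197.0] 0.6 [0.49361245 0.14691531 0.182     ]
[227 160  26  34 726] [238.5137741  175.43663912] [0.48913722 0.15578359 0.165     ]
```

View pics/w1.png

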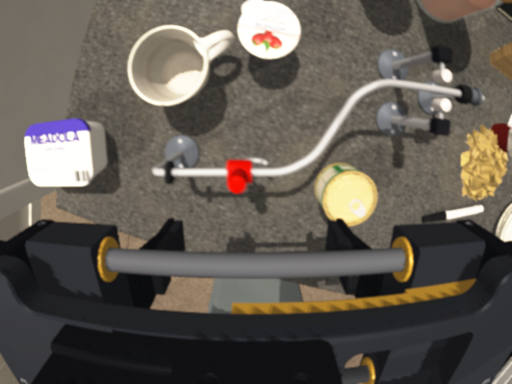

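>>> arm_command:
  steps:
    - {"slide": [0.003, 0.008, 0], "rot": [0, 0, 0], "grip": 1}
    - {"slide": [0.003, 0.007, 0], "rot": [0, 0, 0], "grip": 1}
    - {"slide": [0, 0, -0.01], "rot": [0, 0, 0], "grip": 0.7}
    - {"slide": [0, 0, -0.01], "rot": [0, 0, 0], "grip": 0.7}
    - {"slide": [0, 0, -0.01], "rot": [0, 0, 0], "grip": 0.7}
    - {"slide": [0, 0, -0.01], "rot": [0, 0, 0], "grip": 0.7}
    - {"slide": [0, 0, 0], "rot": [0, 0, 0], "grip": 0.7}
    - {"slide": [0, 0, 0], "rot": [0, 0, 0], "grip": 0.7}
  newtons: 4

```text
time: 4.05
ee_pos: [0.4837, 0.1501, 0.2128]
eef_rot: [0.989, 0.151, 0.0, 0.0]
ft_force: [0.1, -0.3, 0.4]
width: 0.061
grip_force: 0.0
```

```bash
cat >> h.py <<'E'
def wr(p,u,v,z):
    K=p["intrinsics"];f=K[0][0];a=np.array([u-K[0][2],v-K[1][2]]);r=np.hypot(*a);t=r/f
    d=p["pose"][:3,:3]@np.r_[a/r*np.sin(t),np.cos(t)];o=p["pose"][:3,3];return o+d*(z-o[2])/d[2]
def wproj(p,X):
    T=np.linalg.inv(p["pose"]);c=T[:3,:3]@X+T[:3,3];K=p["intrinsics"];r=np.hypot(c[0],c[1]);t=np.arctan2(r,c[2])
    return np.array([K[0][2],K[1][2]])+K[0][0]*t*c[:2]/r
E
python3 - <<'E'
from h import *
p=eyes.camera("wrist");s=sensors.read_state();print(s["ee_pos"],s["eef_rot"],s["ft_force"],s["joint_positions"])
im=p["pixels"].astype(int);m=((im[:,:,0]>110)&(im[:,:,1]<70)&(im[:,:,2]<70)).astype(np.uint8)
for x in [(.483,.150),(.485,.1505)]:
    for z in(.13,.146,.182): print(x,z,wproj(p,np.array([*x,z])))
n,_,st,c=cv2.connectedComponentsWithStats(m);i=1+st[1:,4].argmax();print(st[i],c[i])
for v in range(st[i,1],st[i,1]+st[i,3],2):
    u=np.where(m[v])[0];print(v,u.min(),u.max(),end=" | ")
E
```

```text
[0.48382063 0.15010416 0.21293696] [9.88527554e-01 1.51040322e-01 3.10160512e-04 2.77979039e-05] [-0.76095101  0.58980371 -0.633525  ] [ 0.35530466  0.14720414 -0.80386156  1.7482353   0.11031982  1.29186104
 -1.74110533]
(0.483, 0.15) 0.13 [255.91174417 196.02993985]
(0.483, 0.15) 0.146 [255.97466569 201.82860716]
(0.483, 0.15) 0.182 [256.14833173 217.95804414]
(0.485, 0.1505) 0.13 [256.05333121 193.75399682]
(0.485, 0.1505) 0.146 [256.12550411 199.42376537]
(0.485, 0.1505) 0.182 [256.32500336 215.21384909]
[ 238  180   29   44 1075] [251.70697674 199.34046512]
180 239 264 | 182 238 265 | 184 238 266 | 186 238 266 | 188 238 266 | 190 239 265 | 192 239 264 | 194 239 264 | 196 239 265 | 198 239 265 | 200 238 266 | 202 238 266 | 204 238 266 | 206 239 264 | 208 241 262 | 210 240 262 | 212 240 262 | 214 241 262 | 216 242 261 | 218 242 261 | 220 244 259 | 222 246 256 |
```

>>> arm_command:
  steps:
    - {"slide": [0.001, 0.002, -0.01], "rot": [0, 0, 0], "grip": 0.7}
    - {"slide": [0, 0, -0.012], "rot": [0, 0, 0], "grip": 0.7}
    - {"slide": [0, 0, -0.012], "rot": [0, 0, 0], "grip": 0.7}
    - {"slide": [0, 0, -0.012], "rot": [0, 0, 0], "grip": 0.7}
    - {"slide": [0, 0, -0.01], "rot": [0, 0, 0], "grip": 0.7}
    - {"slide": [0, 0, -0.007], "rot": [0, 0, 0], "grip": 0.7}
    - {"slide": [0, 0, 0], "rot": [0, 0, 0], "grip": 0.4}
    - {"slide": [0, 0, 0], "rot": [0, 0, 0], "grip": 0.4}

```text
time: 5.1
ee_pos: [0.4848, 0.1522, 0.1499]
eef_rot: [0.989, 0.151, 0.0, -0.0]
ft_force: [-0.3, 0.4, -0.1]
width: 0.0484
grip_force: 0.0
```

>>> arm_command:
  steps:
    - {"slide": [0, 0, 0], "rot": [0, 0, 0], "grip": 0.3}
    - {"slide": [0, 0, 0], "rot": [0, 0, 0], "grip": 0.22}
    - {"slide": [0, 0, 0], "rot": [0, 0, 0], "grip": 0.2}
    - {"slide": [0, 0, 0], "rot": [0, 0, 0], "grip": 0.18}
    - {"slide": [0, 0, 0], "rot": [0, 0, 0], "grip": 0.15}
    - {"slide": [0, 0, 0], "rot": [0, 0, 0], "grip": 0.1}
    - {"slide": [0, 0, 0], "rot": [0, 0, 0], "grip": 0.1}
    - {"slide": [0, 0, 0], "rot": [0, 0, 0], "grip": 0.1}
  newtons: 4

```text
time: 6.1
ee_pos: [0.4846, 0.152, 0.1496]
eef_rot: [0.989, 0.151, 0.0, 0.0]
ft_force: [0.1, 0.2, 0.5]
width: 0.0159
grip_force: 4.0
```

```bash
cat > plan.py <<'E'
from fit import *
q=np.load("q.npy")
def pose(s):
    w=np.linspace(-.012,.012,25)
    X,Y,T,_=wire(q,np.asarray(s)[:,None]+w);return X.mean(1),Y.mean(1),np.degrees(T).mean(1)
if __name__=="__main__":
    s=.0697+np.arange(0,84)*.0032;X,Y,T=pose(s)
    for i in range(0,len(s)-1,8):
        print("call end s %.4f pos %.4f %.4f head %.1f"%(s[min(i+8,len(s)-1)],X[min(i+8,len(s)-1)],Y[min(i+8,len(s)-1)],T[min(i+8,len(s)-1)]))
        for j in range(i,min(i+8,len(s)-1)): print("  %.2f %.2f  %.1f"%((X[j+1]-X[j])*1e3,(Y[j+1]-Y[j])*1e3,T[j+1]-T[j]))
E
python3 plan.py
```

```text
call end s 0.0953 pos 0.4924 0.1276 head -71.4
  0.96 -3.05  0.0
  0.96 -3.05  0.0
  0.96 -3.05  0.0
  0.96 -3.05  0.0
  0.96 -3.05  0.0
  0.96 -3.05  0.0
  0.97 -3.05  0.4
  1.00 -3.04  0.8
call end s 0.1209 pos 0.5038 0.1050 head -51.6
  1.05 -3.02  1.2
  1.12 -2.99  1.6
  1.22 -2.94  2.0
  1.33 -2.89  2.4
  1.46 -2.82  2.9
  1.61 -2.74  3.2
  1.76 -2.64  3.2
  1.90 -2.54  3.2
call end s 0.1465 pos 0.5235 0.0892 head -26.1
  2.04 -2.43  3.2
  2.17 -2.31  3.2
  2.30 -2.19  3.2
  2.42 -2.06  3.2
  2.53 -1.92  3.2
  2.63 -1.77  3.2
  2.73 -1.62  3.2
  2.81 -1.47  3.1
call end s 0.1721 pos 0.5476 0.0810 head -15.8
  2.89 -1.33  2.7
  2.95 -1.20  2.3
  2.99 -1.10  1.9
  3.03 -1.01  1.5
  3.05 -0.94  1.1
  3.07 -0.90  0.7
  3.08 -0.87  0.2
  3.08 -0.87  0.0
call end s 0.1977 pos 0.5722 0.0740 head -16.0
  3.08 -0.87  0.0
  3.08 -0.87  0.0
  3.08 -0.87  0.0
  3.08 -0.87  0.0
  3.08 -0.87  0.0
  3.08 -0.87  0.0
  3.08 -0.87  -0.0
  3.08 -0.88  -0.3
call end s 0.2233 pos 0.5957 0.0644 head -32.6
  3.07 -0.90  -0.7
  3.05 -0.95  -1.1
  3.03 -1.02  -1.5
  2.99 -1.10  -1.9
  2.94 -1.21  -2.3
 
[... 240 characters left out ...]
75 -2.65  -3.2
call end s 0.2745 pos 0.6232 0.0230 head -72.2
  1.60 -2.74  -3.1
  1.46 -2.82  -2.8
  1.33 -2.89  -2.4
  1.22 -2.94  -2.0
  1.13 -2.98  -1.6
  1.06 -3.01  -1.2
  1.01 -3.03  -0.8
  0.98 -3.04  -0.3
call end s 0.3001 pos 0.6310 -0.0014 head -72.3
  0.98 -3.05  -0.0
  0.97 -3.05  0.0
  0.97 -3.05  0.0
  0.97 -3.05  0.0
  0.97 -3.05  0.0
  0.97 -3.05  0.0
  0.97 -3.05  0.0
  0.97 -3.05  0.0
call end s 0.3257 pos 0.6388 -0.0258 head -72.3
  0.97 -3.05  0.0
  0.97 -3.05  0.0
  0.97 -3.05  0.0
  0.97 -3.05  0.0
  0.97 -3.05  0.0
  0.97 -3.05  0.0
  0.97 -3.05  0.0
  0.97 -3.05  0.0
call end s 0.3353 pos 0.6418 -0.0349 head -72.3
  0.97 -3.05  0.0
  0.97 -3.05  0.0
  0.97 -3.05  0.0
```

>>> arm_command:
  steps:
    - {"slide": [0.00096, -0.00305, 0], "rot": [0, 0, 0], "grip": 0.1}
    - {"slide": [0.00096, -0.00305, 0], "rot": [0, 0, 0], "grip": 0.1}
    - {"slide": [0.00096, -0.00305, 0], "rot": [0, 0, 0], "grip": 0.1}
    - {"slide": [0.00096, -0.00305, 0], "rot": [0, 0, 0], "grip": 0.1}
    - {"slide": [0.00096, -0.00305, 0], "rot": [0, 0, 0], "grip": 0.1}
    - {"slide": [0.00096, -0.00305, 0], "rot": [0, 0, 0], "grip": 0.1}
    - {"slide": [0.00097, -0.00305, 0], "rot": [0, 0, 0.4], "grip": 0.1}
    - {"slide": [0.001, -0.00304, 0], "rot": [0, 0, 0.8], "grip": 0.1}

```text
time: 7.1
ee_pos: [0.4924, 0.1274, 0.1496]
eef_rot: [0.987, 0.162, 0.0, 0.0]
ft_force: [-0.5, -0.1, 1.0]
width: 0.0156
grip_force: 4.0
```

>>> arm_command:
  steps:
    - {"slide": [0.00105, -0.00302, 0], "rot": [0, 0, 1.2], "grip": 0.1}
    - {"slide": [0.00112, -0.00299, 0], "rot": [0, 0, 1.6], "grip": 0.1}
    - {"slide": [0.00122, -0.00294, 0], "rot": [0, 0, 2.0], "grip": 0.1}
    - {"slide": [0.00133, -0.00289, 0], "rot": [0, 0, 2.4], "grip": 0.1}
    - {"slide": [0.00146, -0.00282, 0], "rot": [0, 0, 2.9], "grip": 0.1}
    - {"slide": [0.00161, -0.00274, 0], "rot": [0, 0, 3.2], "grip": 0.1}
    - {"slide": [0.00176, -0.00264, 0], "rot": [0, 0, 3.2], "grip": 0.1}
    - {"slide": [0.0019, -0.00254, 0], "rot": [0, 0, 3.2], "grip": 0.1}

```text
time: 8.1
ee_pos: [0.5039, 0.1048, 0.1496]
eef_rot: [0.944, 0.329, 0.0, 0.0]
ft_force: [-0.3, 0.2, 2.0]
width: 0.0161
grip_force: 4.0
```

```bash
python3 - <<'E'
from h import *
for i in range(2):
    p=eyes.camera("scene");s=sensors.read_state();print(s["ee_pos"],s["ft_force"],s["torque"],s["width"])
E
```

```text
[0.50410611 0.10442778 0.14956902] [-0.24938522  0.54424422  1.23972143] [0.09630229 0.03195334 0.04999021] 0.016038434076975566
[0.50406323 0.10456777 0.14959212] [0.99938201 0.7732327  1.87126834] [-0.14454955 -0.12011506  0.03893686] 0.01580898371429996
```

Forces stay small (some upward 1–2 N). Continue.

>>> arm_command:
  steps:
    - {"slide": [0.00204, -0.00243, 0], "rot": [0, 0, 3.2], "grip": 0.1}
    - {"slide": [0.00217, -0.00231, 0], "rot": [0, 0, 3.2], "grip": 0.1}
    - {"slide": [0.0023, -0.00219, 0], "rot": [0, 0, 3.2], "grip": 0.1}
    - {"slide": [0.00242, -0.00206, 0], "rot": [0, 0, 3.2], "grip": 0.1}
    - {"slide": [0.00253, -0.00192, 0], "rot": [0, 0, 3.2], "grip": 0.1}
    - {"slide": [0.00263, -0.00177, 0], "rot": [0, 0, 3.2], "grip": 0.1}
    - {"slide": [0.00273, -0.00162, 0], "rot": [0, 0, 3.2], "grip": 0.1}
    - {"slide": [0.00281, -0.00147, 0], "rot": [0, 0, 3.1], "grip": 0.1}

```text
time: 9.2
ee_pos: [0.5234, 0.0892, 0.1496]
eef_rot: [0.849, 0.529, -0.0, 0.0]
ft_force: [-1.1, 0.3, 2.2]
width: 0.0159
grip_force: 4.0
```

```bash
python3 - <<'E'
from h import *
for i in range(3):
    p=eyes.camera("scene");s=sensors.read_state();print(s["ee_pos"],s["ft_force"],s["torque"],s["width"])
c=cv2.resize(p["pixels"][130:290,150:365],None,fx=3.5,fy=3.5,interpolation=2);cv2.imwrite("pics/s2.png",c[:,:,::-1])
E
```

```text
[0.52366976 0.08897919 0.14953989] [-0.28993438  1.05208572  1.83183969] [0.02810486 0.04456373 0.0123714 ] 0.016184377719954457
[0.52361861 0.08904846 0.14956927] [ 0.45107053 -0.6729524   1.92570581] [-0.09200302 -0.17159569 -0.01070694] 0.016078530451813504
[0.52357296 0.08909539 0.14958156] [-0.0577952  -0.43997639  1.5669165 ] [-0.11991966 -0.16934962 -0.00162112] 0.015976010780415516
```

View pics/s2.png

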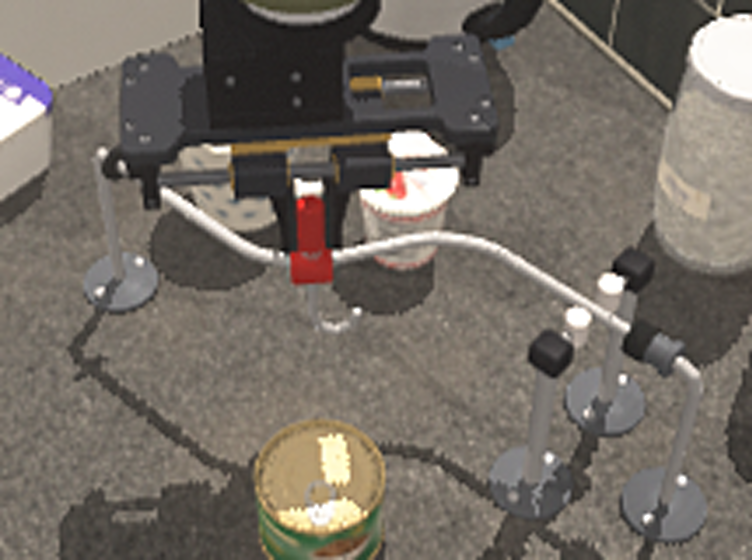

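>>> arm_command:
  steps:
    - {"slide": [0.00289, -0.00133, 0.0002], "rot": [0, 0, 2.7], "grip": 0.1}
    - {"slide": [0.00295, -0.0012, 0.0002], "rot": [0, 0, 2.3], "grip": 0.1}
    - {"slide": [0.00299, -0.0011, 0.0002], "rot": [0, 0, 1.9], "grip": 0.1}
    - {"slide": [0.00303, -0.00101, 0], "rot": [0, 0, 1.5], "grip": 0.1}
    - {"slide": [0.00305, -0.00094, 0], "rot": [0, 0, 1.1], "grip": 0.1}
    - {"slide": [0.00307, -0.0009, 0], "rot": [0, 0, 0.7], "grip": 0.1}
    - {"slide": [0.00308, -0.00087, 0], "rot": [0, 0, 0.2], "grip": 0.1}
    - {"slide": [0.00308, -0.00087, 0], "rot": [0, 0, 0], "grip": 0.1}

```text
time: 10.35
ee_pos: [0.5477, 0.081, 0.1501]
eef_rot: [0.798, 0.603, -0.0, -0.0]
ft_force: [-1.1, 0.5, -0.8]
width: 0.0158
grip_force: 4.0
```

```bash
cat > st.py <<'E'
from h import *
np.set_printoptions(precision=4,suppress=True)
F=[]
for i in range(4):
    p=eyes.camera("scene");s=sensors.read_state();F.append(np.r_[s["ee_pos"],s["ft_force"],s["torque"],s["width"]])
print(np.mean(F,0))
E
python3 st.py
```

```text
[ 0.5478  0.081   0.1501 -0.3135  0.1223 -1.2938  0.0023 -0.0487  0.0068
  0.0159]
```

>>> arm_command:
  steps:
    - {"slide": [0.00308, -0.00087, 0], "rot": [0, 0, 0], "grip": 0.1}
    - {"slide": [0.00308, -0.00087, 0], "rot": [0, 0, 0], "grip": 0.1}
    - {"slide": [0.00308, -0.00087, 0], "rot": [0, 0, 0], "grip": 0.1}
    - {"slide": [0.00308, -0.00087, 0], "rot": [0, 0, 0], "grip": 0.1}
    - {"slide": [0.00308, -0.00087, 0], "rot": [0, 0, 0], "grip": 0.1}
    - {"slide": [0.00308, -0.00087, 0], "rot": [0, 0, 0], "grip": 0.1}
    - {"slide": [0.00308, -0.00087, 0], "rot": [0, 0, 0], "grip": 0.1}
    - {"slide": [0.00308, -0.00088, 0], "rot": [0, 0, -0.3], "grip": 0.1}

```text
time: 11.55
ee_pos: [0.5724, 0.074, 0.1502]
eef_rot: [0.799, 0.601, 0.0, 0.0]
ft_force: [-0.3, 0.6, -1.5]
width: 0.0159
grip_force: 4.0
```

>>> arm_command:
  steps:
    - {"slide": [0.00307, -0.0009, 0], "rot": [0, 0, -0.7], "grip": 0.1}
    - {"slide": [0.00305, -0.00095, 0], "rot": [0, 0, -1.1], "grip": 0.1}
    - {"slide": [0.00303, -0.00102, 0], "rot": [0, 0, -1.5], "grip": 0.1}
    - {"slide": [0.00299, -0.0011, 0], "rot": [0, 0, -1.9], "grip": 0.1}
    - {"slide": [0.00294, -0.00121, 0], "rot": [0, 0, -2.3], "grip": 0.1}
    - {"slide": [0.00288, -0.00134, 0], "rot": [0, 0, -2.7], "grip": 0.1}
    - {"slide": [0.00281, -0.00148, 0], "rot": [0, 0, -3.1], "grip": 0.1}
    - {"slide": [0.00272, -0.00164, 0], "rot": [0, 0, -3.2], "grip": 0.1}

```text
time: 12.55
ee_pos: [0.5959, 0.0643, 0.1502]
eef_rot: [0.878, 0.479, -0.0, 0.0]
ft_force: [0.4, -0.4, -0.8]
width: 0.0155
grip_force: 4.0
```

```bash
python3 st.py
```

```text
[ 0.5959  0.0642  0.1502  0.0342 -0.2123 -1.3173 -0.0785 -0.0548  0.0201
  0.0157]
```

>>> arm_command:
  steps:
    - {"slide": [0.00263, -0.00178, 0], "rot": [0, 0, -3.2], "grip": 0.1}
    - {"slide": [0.00252, -0.00193, 0], "rot": [0, 0, -3.2], "grip": 0.1}
    - {"slide": [0.00241, -0.00206, 0], "rot": [0, 0, -3.2], "grip": 0.1}
    - {"slide": [0.00229, -0.0022, 0], "rot": [0, 0, -3.2], "grip": 0.1}
    - {"slide": [0.00217, -0.00232, 0], "rot": [0, 0, -3.2], "grip": 0.1}
    - {"slide": [0.00203, -0.00244, 0], "rot": [0, 0, -3.2], "grip": 0.1}
    - {"slide": [0.0019, -0.00255, 0], "rot": [0, 0, -3.2], "grip": 0.1}
    - {"slide": [0.00175, -0.00265, 0], "rot": [0, 0, -3.2], "grip": 0.1}

```text
time: 13.75
ee_pos: [0.6133, 0.0466, 0.1502]
eef_rot: [0.962, 0.273, -0.0, -0.0]
ft_force: [-0.8, 0.4, -0.8]
width: 0.0162
grip_force: 4.0
```

```bash
python3 st.py
```

```text
[ 0.6134  0.0464  0.1501 -0.0863 -0.0637 -1.7203 -0.0342  0.0286  0.0142
  0.0159]
```

>>> arm_command:
  steps:
    - {"slide": [0.0016, -0.00274, 0], "rot": [0, 0, -3.1], "grip": 0.1}
    - {"slide": [0.00146, -0.00282, 0], "rot": [0, 0, -2.8], "grip": 0.1}
    - {"slide": [0.00133, -0.00289, 0], "rot": [0, 0, -2.4], "grip": 0.1}
    - {"slide": [0.00122, -0.00294, 0], "rot": [0, 0, -2.0], "grip": 0.1}
    - {"slide": [0.00113, -0.00298, 0], "rot": [0, 0, -1.6], "grip": 0.1}
    - {"slide": [0.00106, -0.00301, 0], "rot": [0, 0, -1.2], "grip": 0.1}
    - {"slide": [0.00101, -0.00303, 0], "rot": [0, 0, -0.8], "grip": 0.1}
    - {"slide": [0.00098, -0.00304, 0], "rot": [0, 0, -0.3], "grip": 0.1}

```text
time: 14.95
ee_pos: [0.6233, 0.0228, 0.1502]
eef_rot: [0.988, 0.153, 0.0, 0.0]
ft_force: [0.6, -0.5, -1.3]
width: 0.0156
grip_force: 4.0
```

```bash
python3 st.py;python3 - <<'E'
from h import *
p=eyes.camera("scene")
c=cv2.resize(p["pixels"][150:270,240:365],None,fx=5,fy=5,interpolation=2);cv2.imwrite("pics/s3.png",c[:,:,::-1])
E
```

```text
[ 0.6233  0.0227  0.1501 -0.0324 -0.3689 -1.0699  0.0226  0.0181 -0.0087
  0.0158]
```

View pics/s3.png

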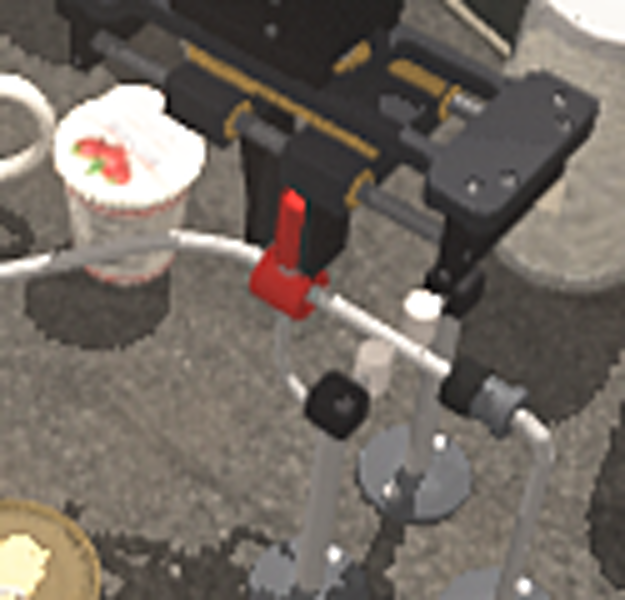

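>>> arm_command:
  steps:
    - {"slide": [0.00097, -0.00305, 0], "rot": [0, 0, 0], "grip": 0.1}
    - {"slide": [0.00097, -0.00305, 0], "rot": [0, 0, 0], "grip": 0.1}
    - {"slide": [0.00097, -0.00305, 0], "rot": [0, 0, 0], "grip": 0.1}
    - {"slide": [0.00097, -0.00305, 0], "rot": [0, 0, 0], "grip": 0.1}
    - {"slide": [0.00097, -0.00305, 0], "rot": [0, 0, 0], "grip": 0.1}
    - {"slide": [0.00097, -0.00305, 0], "rot": [0, 0, 0], "grip": 0.1}
    - {"slide": [0.00097, -0.00305, 0], "rot": [0, 0, 0], "grip": 0.1}
    - {"slide": [0.00097, -0.00305, 0], "rot": [0, 0, 0], "grip": 0.1}
  newtons: 12

```text
time: 16.2
ee_pos: [0.631, -0.0015, 0.1502]
eef_rot: [0.988, 0.153, 0.0, 0.0]
ft_force: [-0.0, -0.3, -1.6]
width: 0.0154
grip_force: 12.0
```

```bash
python3 st.py
```

```text
[ 0.631  -0.0017  0.1501 -0.103  -0.5069 -1.2817  0.0034  0.021  -0.0151
  0.0156]
```

Now slowly into the rollers: 1.6 mm per row.

>>> arm_command:
  steps:
    - {"slide": [0.0005, -0.0015, 0], "rot": [0, 0, 0], "grip": 0.1}
    - {"slide": [0.0005, -0.0015, 0], "rot": [0, 0, 0], "grip": 0.1}
    - {"slide": [0.0005, -0.0015, 0], "rot": [0, 0, 0], "grip": 0.1}
    - {"slide": [0.0005, -0.0015, 0], "rot": [0, 0, 0], "grip": 0.1}
    - {"slide": [0.0005, -0.0015, 0], "rot": [0, 0, 0], "grip": 0.1}
    - {"slide": [0.0005, -0.0015, 0], "rot": [0, 0, 0], "grip": 0.1}
    - {"slide": [0.0004, -0.0015, 0], "rot": [0, 0, 0], "grip": 0.1}
    - {"slide": [0.0004, -0.0015, 0], "rot": [0, 0, 0], "grip": 0.1}

```text
time: 17.4
ee_pos: [0.6344, -0.0117, 0.1502]
eef_rot: [0.988, 0.153, -0.0, -0.001]
ft_force: [-1.5, 6.7, -1.5]
width: 0.0157
grip_force: 12.1
```

```bash
python3 st.py
```

```text
[ 0.6345 -0.012   0.1501 -1.3458  4.0317 -1.1882  1.172   0.4023  0.0106
  0.0155]
```

>>> arm_command:
  steps:
    - {"slide": [0.0004, -0.0012, 0], "rot": [0, 0, 0], "grip": 0.1}
    - {"slide": [0.0004, -0.0012, 0], "rot": [0, 0, 0], "grip": 0.1}
    - {"slide": [0.0004, -0.0012, 0], "rot": [0, 0, 0], "grip": 0.1}
    - {"slide": [0.0004, -0.0012, 0], "rot": [0, 0, 0], "grip": 0.1}
    - {"slide": [0.0004, -0.0012, 0], "rot": [0, 0, 0], "grip": 0.1}
    - {"slide": [0.0003, -0.0012, 0], "rot": [0, 0, 0], "grip": 0.1}
    - {"slide": [0.0004, -0.0012, 0], "rot": [0, 0, 0], "grip": 0.1}
    - {"slide": [0.0004, -0.0012, 0], "rot": [0, 0, 0], "grip": 0.1}

```text
time: 18.6
ee_pos: [0.6379, -0.023, 0.1502]
eef_rot: [0.988, 0.153, 0.0, 0.0]
ft_force: [0.2, 1.6, -1.6]
width: 0.0156
grip_force: 12.0
```

```bash
python3 st.py
```

```text
[ 0.6379 -0.0232  0.1502 -0.4021  0.9693 -1.3175  0.2011  0.0929 -0.003
  0.0155]
```

>>> arm_command:
  steps:
    - {"slide": [0.0005, -0.0015, 0], "rot": [0, 0, 0], "grip": 0.1}
    - {"slide": [0.0005, -0.0015, 0], "rot": [0, 0, 0], "grip": 0.1}
    - {"slide": [0.0005, -0.0015, 0], "rot": [0, 0, 0], "grip": 0.1}
    - {"slide": [0.0005, -0.0015, 0], "rot": [0, 0, 0], "grip": 0.1}
    - {"slide": [0.0005, -0.0015, 0], "rot": [0, 0, 0], "grip": 0.1}
    - {"slide": [0.0005, -0.0015, 0], "rot": [0, 0, 0], "grip": 0.1}
    - {"slide": [0.0004, -0.0015, 0], "rot": [0, 0, 0], "grip": 0.1}
    - {"slide": [0.0004, -0.0015, 0], "rot": [0, 0, 0], "grip": 0.1}

```text
time: 19.8
ee_pos: [0.6417, -0.035, 0.1501]
eef_rot: [0.988, 0.153, 0.0, 0.0]
ft_force: [-1.0, 1.3, -0.8]
width: 0.0157
grip_force: 12.0
```

```bash
python3 st.py
```

```text
[ 0.6417 -0.0353  0.1502 -0.3093  1.0718 -1.1404  0.1919  0.0731  0.039
  0.0155]
```

>>> arm_command:
  steps:
    - {"slide": [0.0003, -0.001, 0], "rot": [0, 0, 0], "grip": 0.1}
    - {"slide": [0.0003, -0.001, 0], "rot": [0, 0, 0], "grip": 0.1}
    - {"slide": [0.0003, -0.001, 0], "rot": [0, 0, 0], "grip": 0.1}
    - {"slide": [0.0003, -0.001, 0], "rot": [0, 0, 0], "grip": 0.1}
    - {"slide": [0.0003, -0.001, 0], "rot": [0, 0, 0], "grip": 0.1}
    - {"slide": [0.0004, -0.001, 0], "rot": [0, 0, 0], "grip": 0.1}
    - {"slide": [0, 0, 0], "rot": [0, 0, 0], "grip": 0.1}
    - {"slide": [0, 0, 0], "rot": [0, 0, 0], "grip": 0.1}

```text
time: 21.0
ee_pos: [0.6436, -0.0413, 0.1502]
eef_rot: [0.988, 0.153, 0.0, 0.0]
ft_force: [-0.5, -0.4, -1.6]
width: 0.0156
grip_force: 12.0
```

```bash
python3 st.py
```

```text
[ 0.6436 -0.0412  0.1502 -0.0305 -1.0811 -1.7664 -0.2408 -0.0005 -0.0131
  0.0153]
```

>>> arm_command:
  steps:
    - {"slide": [0.0003, -0.001, 0], "rot": [0, 0, 0], "grip": 0.1}
    - {"slide": [0.0003, -0.001, 0], "rot": [0, 0, 0], "grip": 0.1}
    - {"slide": [0.0003, -0.0008, 0], "rot": [0, 0, 0], "grip": 0.1}
    - {"slide": [0, 0, 0], "rot": [0, 0, 0], "grip": 0.1}
    - {"slide": [0, 0, 0], "rot": [0, 0, 0], "grip": 0.1}
    - {"slide": [0, 0, 0], "rot": [0, 0, 0], "grip": 0.1}
    - {"slide": [0, 0, 0], "rot": [0, 0, 0], "grip": 0.1}
    - {"slide": [0, 0, 0], "rot": [0, 0, 0], "grip": 0.1}

```text
time: 22.2
ee_pos: [0.6444, -0.0437, 0.1502]
eef_rot: [0.988, 0.153, 0.0, -0.0]
ft_force: [0.6, 1.9, -1.3]
width: 0.0153
grip_force: 12.0
```

```bash
python3 st.py
```

```text
[ 0.6444 -0.0437  0.1502 -0.63    1.3394 -1.5354  0.4209  0.1908 -0.0088
  0.0156]
```

>>> arm_command:
  steps:
    - {"slide": [0, 0, 0], "rot": [0, 0, 0], "grip": 0.15}
    - {"slide": [0, 0, 0], "rot": [0, 0, 0], "grip": 0.2}
    - {"slide": [0, 0, 0], "rot": [0, 0, 0], "grip": 0.25}
    - {"slide": [0, 0, 0], "rot": [0, 0, 0], "grip": 0.3}
    - {"slide": [0, 0, 0], "rot": [0, 0, 0], "grip": 0.35}
    - {"slide": [0, 0, 0], "rot": [0, 0, 0], "grip": 0.45}
    - {"slide": [0, 0, 0], "rot": [0, 0, 0], "grip": 0.5}
    - {"slide": [0, 0, 0], "rot": [0, 0, 0], "grip": 0.5}
  newtons: 4

```text
time: 23.4
ee_pos: [0.6445, -0.0438, 0.1502]
eef_rot: [0.988, 0.153, 0.0, 0.0]
ft_force: [-0.2, -0.2, 0.0]
width: 0.0425
grip_force: 0.0
```

>>> arm_command:
  steps:
    - {"slide": [0, 0, 0.005], "rot": [0, 0, 0], "grip": 0.5}
    - {"slide": [0, 0, 0.01], "rot": [0, 0, 0], "grip": 0.5}
    - {"slide": [0, 0, 0.02], "rot": [0, 0, 0], "grip": 0.5}
    - {"slide": [0, 0, 0.02], "rot": [0, 0, 0], "grip": 0.5}
    - {"slide": [0, 0, 0.02], "rot": [0, 0, 0], "grip": 0.5}
    - {"slide": [0, 0, 0.015], "rot": [0, 0, 0], "grip": 0.5}
    - {"slide": [0, 0, 0], "rot": [0, 0, 0], "grip": 0.5}
    - {"slide": [0, 0, 0], "rot": [0, 0, 0], "grip": 0.5}

```text
time: 24.4
ee_pos: [0.6441, -0.0438, 0.2394]
eef_rot: [0.988, 0.153, -0.001, -0.0]
ft_force: [0.5, 1.0, -0.5]
width: 0.0437
grip_force: 0.0
```

```bash
python3 st.py;python3 - <<'E'
from h import *
p=eyes.camera("scene")
c=cv2.resize(p["pixels"][160:280,250:375],None,fx=5,fy=5,interpolation=2);cv2.imwrite("pics/s4.png",c[:,:,::-1])
E
```

```text
[ 0.6441 -0.0438  0.2393 -0.0996 -0.4932 -0.0239 -0.0094 -0.0073  0.0005
  0.0437]
```

View pics/s4.png

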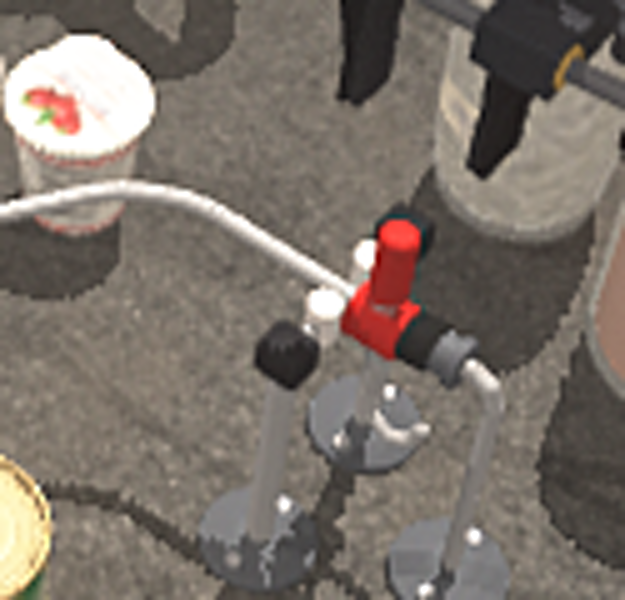

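The picture shows the hanger (about px (390,320) in the crop) parked. The rollers have closed behind it, the buffer is against its front, and the fingers are well clear above.

```bash
python3 -c "
from bench import order;print(order.close_job())"
```

```text
the job is handed in; nothing more can be done
None
```

I slid the hanger along the wire, round both bends and through the rollers; the last picture shows it released and parked between rollers and buffer. I handed the job in at about 25 s, but no verdict was returned.

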